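Start a soil sample stirring at speed 6

ROBOT

A 6-joint arm with a two-finger parallel gripper is mounted at the origin on the work surface. World frame = base frame: x ahead of the robot, y to its left, z up, the work surface at z = 0. Lengths are in m, angles in rad, forces in N, time in s.
With the tool pointing down it reaches from about 0.35 to 0.85 m from the base axis. Payload 8.1 kg.
Tool frame: the origin (TCP) lies between the finger pads, 19 mm behind the fingertips; this is the grasp point; z points along the fingers, y is the line along which they close (so a half turn about z gives the same grasp; the last joint's range is limited). The gripper opens to 93 mm and grips with 3 to 60 N. Pads are 15 mm wide; open, the fingers measure 128 mm over their backs; the gripper's body (75 mm by 188 mm) begins 65 mm behind the grasp point.
Start: joints at [-1.354, 0.13, 1.488, -0, 1.523, -0.085], TCP at [0.178, -0.573, 0.237] pointing down, gripper open.
Joint ranges: [-2.96, 2.96], [-0.89, 2.26], [0.02, 2.5], [-1.34, 4.48], [0, 2.73], [-2.66, 2.66]. Speed limits (rad/s): [2.39, 2.39, 2.79, 3.14, 3.14, 3.14].

INTERFACE

Orientations are given as a rotation vector (axis times angle).
In Python, from plant import * gives the robot as it stands. The module is installed in compiled form; this text tells all that it offers.
- The arm moves only by the tool arm_command, never from a script. Its argument "increments" is a list of rows, each a list of 6 numbers: the shift along the tool's x, y, z in units of 0.2 m (1.0 is 0.2 m), then the turn, a rotation vector about the tool's x, y, z in units of pi rad (1.0 is pi rad). A call has exactly 5 rows; each row is the pose to reach, as a shift and turn from the pose commanded when the call began, along the tool's axes at that moment, turning the shorter way round; what a row does not reach only later rows make up. A row lasts 1/8 s, in which the tool goes at most 62.5 mm and 10.7 degrees, less where a joint would pass 70% of its speed; a pose out of reach is approached as far as the arm can. A call with a number of a shift or a turn outside -1 to 1 is refused whole. A call with a gripper value outside its range is refused whole. "fingers" is the closure, from -1 (fully open) to 1 (shut), set as the call begins (left out, the last holds). The fingers move at their own pace and stop on an object; "force" is the grip in N (left out, the last holds). Time passes only in rows, so rows that repeat a pose let the fingers close, or fill a call up. It gives the time, the measured TCP pose, the force, the opening and the grip force at its end, in the units of the state.
- read_state(): the state, without advancing time (a new reading comes with each control period).
- read_camera(name): name is "scene" or "side" or "wrist"; returns a dict with "image" (384x512x3 uint8, red, green, blue), "fx", "fy", "cx", "cy" (pixels), "k1" (the pictures are not rectified: a ray, as slopes to the right and down, at radius r is drawn at 1 + k1 r^2 times it, then the intrinsics apply), "T" (4x4, takes a point from camera to world coordinates). Camera axes: x right, y down, z forward; pixel columns grow to the right and rows downward; lengths in m; the calibration is good to about 2 mm. A picture is of the moment at which its call begins. There is no depth.
- close_job(): hands the job in; it is judged then, once.
The state is a dict: "t": time; "q": joint angles; "dq": joint speeds; "joint_torque": joint torques, N m; "tool_pos": TCP position; "orientation": TCP orientation; "force": force on the tool from outside, world axes, zero at the start; "wrist_torque": the same for the moment, N m; "opening": finger opening in m; "gripper_force": force on a finger pad.
Only numpy, scipy, OpenCV 4.12 (cv2) and the standard library are available. Lean on these libraries where they do the work, as an engineer would, in place of code of your own. Each camera call takes 0.05 s, during which the arm holds its last target. There are 200 camera calls.

TASK

Set the squat lidded sample jar down gently in the middle of the stirring hotplate's plate and let go of it. Then turn the stirring dial, the right-hand one of the two as the robot faces the panel, up to 6 on its 0 to 10 scale. The sample is stirred cold, so leave the heat dial at zero, and do not disturb the other bottles and the tumbler.

Things in the scene. Friction and masses are not known exactly. Their poses are not given: they have to be found in the camera images.
- stirrer: Stirring hotplate fixed on the bench: white housing 200 mm wide (y), 85 mm high, from x = -200 to +88 mm of its origin, which lies on the bench under the plate's middle; z up. Its -x end (robot's side, x < -85 mm) is a grey panel sloping down 15 degrees towards -x, with two equal black dials at x = -140 mm, 70 mm high: heat at y = +50 mm (robot's left), stirring at y = -50 mm (right).
- plate_centre (a point): Middle of the upper face of the square white ceramic plate (156 mm wide, 10 mm thick) on the stirrer, 101 mm above the bench, marked by a printed grey ring of 73 mm diameter with four cross marks. Axes as stirrer, z up.
- stir (a joint): Stirring dial, rad: 0 = pointer on mark 0, grows clockwise seen from above, 0.4712 rad per mark, stop at mark 10 (4.712). Mark 6 is 2.827. Scale printed round the dial: eleven white marks, no numerals; seen from the robot 0 is at lower left, 5 straight away from the robot, 10 at lower right; 0, 5 and 10 are longer. Starts between 0 and 1.7. Friction (0.04 N m) holds it where it is left.
- stir_grip (a point): On the stirring dial's axis 23 mm above the panel: a TCP height to grip it (fingertips 4 mm off the panel). The dial is a round black fluted knob, 36 mm diameter, 26.5 mm high, free to grip at any angle: heat dial's edge 82 mm, plate's edge 62 mm from the axis. z is the dial's axis out of the panel (15 degrees from vertical, leaning to the stirrer's -x); the point turns with the dial.
- stir_pointer (a point): Outer end of the white pointer line on the stirring dial's top, 18 mm from the axis, 26 mm above the panel; a white line runs down the knob's side there too.
- heat (a joint): Heat dial, like the stirring dial with the same scale, rad: starts at 0 (zero mark, off) and must stay there.
- heat_grip (a point): On the axis of the heat dial (the left one), 23 mm above the panel; z out of the panel.
- jar: The sample jar: squat amber glass jar with a paper label, 60 mm diameter, and a black screw lid, 59 mm diameter, 64 to 85 mm above its base; 85 mm high in all, about 0.25 kg. Origin at the centre of its base, z up. Stands on the bench, left or right of the stirrer; grip it from above across lid or body.
- reagent_bottle: Bystander: white plastic bottle, 50 mm diameter, 100 mm high. Origin at the centre of its base.
- tall_bottle: Bystander: tall amber bottle with a black cap, 54 mm diameter, 135 mm high. Origin at the centre of its base.
- tumbler: Bystander: open clear glass tumbler, 72 mm diameter at the rim, 85 mm high. Origin at the centre of its base.
Mind the look-alikes: they are no part of the job. What is shaped like the jar but green is not meant.

How it is judged:
On the way, in this order (a step that is already met when the one before it is completed fails the run):
1. the jar stands upright, let go, in the middle of the plate (horizontal distance between jar and plate_centre below 0.015 m and z of jar in the frame of plate_centre between -0.004 and 0.004 m and angle between jar's own z axis and vertical below 0.06 rad and contact force between the fingers and jar below 0.1 N), for 0.2 s.
2. the stirring dial's pointer is on mark 6 (all of step 1 and value of joint stir between 2.677 and 2.977 rad), for 0.2 s.
At the end, for the whole second after the job is handed in: The jar stands upright (within 3.5 degrees) and still on the plate, its centre within 15 mm of the plate's centre; the stirring dial rests within 0.15 rad (about a third of a division) of mark 6 (2.827 rad); the heat dial is at zero (below 0.12 rad); all is let go (all of step 2 and linear speed of jar below 0.02 m/s and velocity of joint stir between -0.05 and 0.05 rad/s and value of joint heat below 0.12 rad); the robot touches nothing.
It fails at once if the stirring dial is turned up (past 2.0 rad) before the jar stands on the plate (value of joint stir above 2 rad and (horizontal distance between jar and plate_centre above 0.03 m or z of jar in the frame of plate_centre above 0.02 m)).
It fails at once if the heat dial is turned on (more than 0.2 rad) (value of joint heat above 0.2 rad).
It fails at once if the jar is dropped or knocked (it moves faster than 0.45 m/s, a fall of 10 mm, with no finger on it) (contact force between the fingers and jar below 0.1 N and linear speed of jar above 0.45 m/s).
It fails at once if the jar is banged or pressed down hard on the hotplate (over 60 N) (contact force between jar and stirrer above 60 N).
It fails at once if the white bottle, the tall bottle or the tumbler is moved by more than 30 mm or tipped (distance of any of reagent_bottle, tall_bottle, tumbler from where it was at the start of the episode above 0.03 m or angle between any of reagent_bottle, tall_bottle, tumbler's own z axis and vertical above 0.3 rad).
It also fails if it takes over 56 s, if anything falls off the work surface, if the arm or the gripper's body presses on something with over 40 N, if the wrist force passes 120 N, or if a joint passes its speed limit or range.

## Working session

There is one attempt and no reset: what is moved stays moved. The work goes in short steps, Python scripts to look and compute and a tool call to move; the robot and the scene stay as the last step left them, time stands still between calls to the robot, and variables do not carry over. Pictures are saved under pics/ and viewed, at most 10 in all, crops included, and the job is handed in when it is done.

Besides the shell and the picture viewer there is one more tool, called after "Emit:" as name([rows], argument=value, ...), one row to a line, values as JSON. arm_command: Moves the arm, as the interface text tells. Shifts and turns lie within -1 to 1; 1 stands for 0.2 m of shift or pi rad of turn. Its arguments: {"type":"object","properties":{"increments":{"type":"array","items":{"type":"array","items":{"type":"number","minimum":-1,"maximum":1}}},"fingers":{"type":"number"},"force":{"type":"number"}},"required":["increments"]}

```bash
mkdir -p pics; cat > h.py <<'E'
from plant import *
import numpy as np, cv2
from scipy.spatial.transform import Rotation as R
def K(c): return np.array([[c["fx"],0,c["cx"]],[0,c["fy"],c["cy"]],[0,0,1.]]), np.array([c["k1"],0,0,0.])
def ray(c,uv):
    k,d=K(c); p=cv2.undistortPoints(np.array(uv,float).reshape(-1,1,2),k,d).reshape(-1,2)
    T=np.array(c["T"]); v=np.c_[p,np.ones(len(p))]@T[:3,:3].T
    return T[:3,3],v
def onz(c,uv,z):
    o,v=ray(c,uv); return o+v*((z-o[2])/v[:,2])[:,None]
def proj(c,P):
    k,d=K(c); T=np.linalg.inv(np.array(c["T"]))
    return cv2.projectPoints(np.array(P,float).reshape(-1,1,3),cv2.Rodrigues(T[:3,:3])[0],T[:3,3],k,d)[0].reshape(-1,2)
def save(c,n): cv2.imwrite("pics/"+n+".png",c["image"][:,:,::-1])
E
python3 - <<'E'
from h import *
a=read_camera("scene");b=read_camera("side")
im=np.vstack([a["image"],b["image"]])
cv2.imwrite("pics/a.png",cv2.resize(np.hstack([a["image"],b["image"]]),(800,300),interpolation=cv2.INTER_AREA)[:,:,::-1]);save(a,"scene0");save(b,"side0")
import pickle;pickle.dump((a,b),open("c.pkl","wb"))
for c in(a,b):print(np.round(c["T"],3),c["fx"],c["k1"])
print(read_state())
E
```

```text
[[ 0.784  0.458 -0.419  0.951]
 [ 0.62  -0.577  0.531 -0.45 ]
 [ 0.002 -0.677 -0.736  0.823]
 [ 0.     0.     0.     1.   ]] 431.74917590318796 -0.1328819038717925
[[-0.773 -0.329  0.542 -0.074]
 [-0.634  0.412 -0.654  0.828]
 [-0.008 -0.85  -0.527  0.692]
 [ 0.     0.     0.     1.   ]] 485.8658634463372 -0.1605963715665548
{'t': 0.1, 'q': array([-1.35440171e+00,  1.31064032e-01,  1.48913740e+00, -1.64700143e-05,
        1.52296659e+00, -8.53992771e-02]), 'dq': array([-0.00225553,  0.00011561, -0.00173052, -0.00052828, -0.00075843,
        0.00069542]), 'joint_torque': array([ 2.08817197e-03, -5.61342716e+01, -4.93094230e+01,  7.71248317e-02,
        2.91444798e-02, -3.32510501e-05]), 'tool_pos': array([ 0.17825807, -0.57243153,  0.23652332]), 'orientation': array([-3.10434035e+00, -4.72024841e-01,  1.87654842e-04]), 'force': array([-1.49049467, -0.76390909,  0.3008701 ]), 'wrist_torque': array([0.00368391, 0.03087179, 0.00647098]), 'gripper_force': 0.0, 'opening': 0.09292806083893285}
```

View pics/scene0.png

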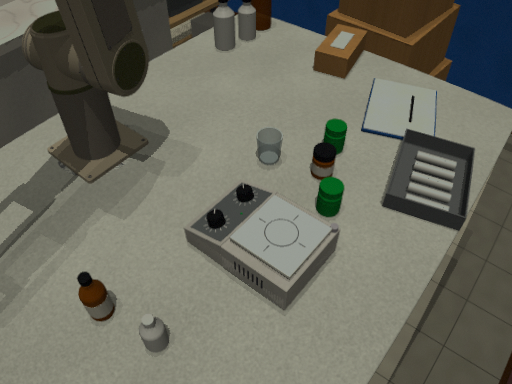

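View pics/side0.png

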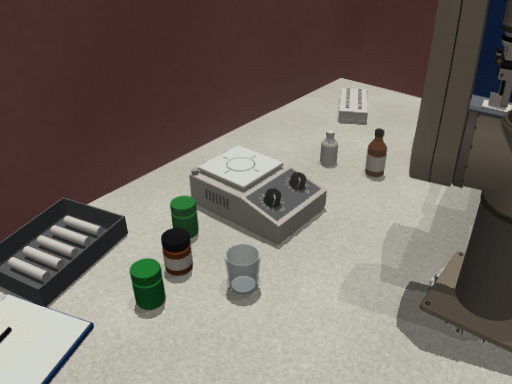

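Scene: plate ring near (282,232), stirring dial (216,218), heat dial (245,193). The jar's lid is at (324,151), between the green jars at (336,128) and (331,188), with the tumbler at (269,145). In the side view the jar's lid is at (176,240), the plate at (240,165) and the stirring dial at (298,181).

```bash
cat > m.py <<'E'
from h import *
import pickle
a,b=pickle.load(open("c.pkl","rb"))
def blob(c,mask,seed):
    n,l,s,ce=cv2.connectedComponentsWithStats(mask.astype(np.uint8))
    d=np.linalg.norm(ce-seed,axis=1);d[0]=1e9;d[s[:,4]<25]=1e9
    i=d.argmin();m=(l==i).astype(np.uint8)
    cs,_=cv2.findContours(m,cv2.RETR_EXTERNAL,cv2.CHAIN_APPROX_NONE)
    return max(cs,key=cv2.contourArea)[:,0,:],s[i]
for nm,c,pl,lid,gr,tum in(("scene",a,(282,232),(324,152),[(336,130),(330,190)],(269,145)),("side",b,(240,165),(176,240),[(184,205),(147,275)],(242,265))):
    im=c["image"].astype(int);g=im.sum(2)/3
    k,s=blob(c,g>165 if nm=="scene" else g>160,pl); print(nm,"plate",s)
    q=cv2.approxPolyDP(cv2.convexHull(k.reshape(-1,1,2)),12,True)[:,0]
    P=onz(c,q,.101); print(q.tolist(),np.round(P[:,:2],3).tolist())
    if len(P)==4: print("mid",P.mean(0),[np.linalg.norm(P[i]-P[i-1]).round(4) for i in range(4)])
    k,s=blob(c,(g<35),lid); print("lid",s)
    # silhouette widths -> top face edge: use upper hull
    for seed in gr:
        k2,s2=blob(c,(im[:,:,1]>im[:,:,0]*1.8)&(im[:,:,1]>im[:,:,2]*1.5)&(im[:,:,1]>25),seed);print("green",s2)
    for zz,p in((.085,lid),): print(onz(c,[[s[0]+s[2]/2,s[1]+s[3]/2]],.0745))
    for seed in gr: print("green c",onz(c,[blob(c,(im[:,:,1]>im[:,:,0]*1.8)&(im[:,:,1]>im[:,:,2]*1.5)&(im[:,:,1]>25),seed)[1][:2]+blob(c,(im[:,:,1]>im[:,:,0]*1.8)&(im[:,:,1]>im[:,:,2]*1.5)&(im[:,:,1]>25),seed)[1][2:4]/2],.0425))
    print("tum",onz(c,[tum],.0425))
E
python3 m.py
python3 - <<'E'
from h import *
import pickle
a,b=pickle.load(open("c.pkl","rb"))
f=lambda c,x,y,w,h,s:cv2.resize(c["image"][y:y+h,x:x+w],None,fx=s,fy=s,interpolation=cv2.INTER_CUBIC)[:,:,::-1]
A=f(a,180,110,180,160,4);B=f(b,120,130,200,180,3)
cv2.imwrite("pics/A.png",cv2.resize(A,(720,540)))
E
```

```text
scene plate [     0      0    512    384 196608]
[[511, 0], [511, 383], [0, 383], [0, 0]] [[0.704, 1.734], [1.16, -0.003], [0.469, -0.551], [-1.115, 0.286]]
mid [0.30443097 0.36643687 0.101     ] [np.float64(2.326), np.float64(1.7964), np.float64(0.8818), np.float64(1.7915)]
lid [313 125  34  43 774]
green [324 119  23  35 553]
green [316 177  28  40 855]
[[0.57189908 0.34410749 0.0745    ]]
green c [[0.54532172 0.42463988 0.0425    ]]
green c [[0.65465878 0.21746969 0.0425    ]]
tum [[0.42091962 0.27805534 0.0425    ]]
side plate [    0    78   512   306 74792]
[[511, 376], [0, 383], [0, 292], [87, 204], [341, 78], [420, 98]] [[-0.098, 0.264], [0.486, 0.754], [0.674, 0.656], [0.794, 0.379], [0.788, -0.717], [0.473, -0.716]]
lid [162 219  36  34 706]
green [171 196  27  42 810]
green [ 130  259   35   51 1367]
[[0.56926698 0.30361498 0.0745    ]]
green c [[0.64830231 0.2191239  0.0425    ]]
green c [[0.53716306 0.42570309 0.0425    ]]
tum [[0.43211649 0.26389004 0.0425    ]]
```

```bash
cat > m2.py <<'E'
from h import *
import pickle
from m import blob,a,b
for nm,c,pl,lid in(("scene",a,(282,232),(324,152)),("side",b,(240,165),(176,240))):
    im=c["image"].astype(int);g=im.sum(2)/3
    print(nm,"levels plate",g[pl[1]+3:pl[1]+6,pl[0]-4:pl[0]+4].mean(),"bench",g[330:340,230:240].mean(),"lid px",im[lid[1],lid[0]])
    for th in(175,185,190,195):
        k,s=blob(c,g>th,pl)
        h=cv2.convexHull(k.reshape(-1,1,2)); r=cv2.approxPolyDP(h,8,True)[:,0]
        P=onz(c,r,.101); print(th,s,len(r),r.tolist(), (P.mean(0).round(4),[np.linalg.norm(P[i]-P[i-1]).round(3) for i in range(len(P))]) )
    x=(im.max(2)<45)&(im.max(2)-im.min(2)<14)
    k,s=blob(c,x,lid);print("lid",s,onz(c,[s[:2]+s[2:4]/2],.0745))
A=a["image"][110:270,180:360];B=b["image"][140:300,140:330]
o=np.vstack([cv2.resize(A,(600,533))[:300],cv2.resize(B,(600,505))[:300]])
cv2.imwrite("pics/A.png",cv2.resize(a["image"][110:270,180:360],(675,600),interpolation=cv2.INTER_CUBIC)[:,:,::-1])
E
python3 m2.py | sed -n '/levels/,$p'
```

```text
scene levels plate 153.375 bench 137.66333333333333 lid px [15 14 15]
175 [     0      0    512    384 196608] 4 [[511, 0], [511, 383], [0, 383], [0, 0]] (array([0.3044, 0.3664, 0.101 ]), [np.float64(2.326), np.float64(1.796), np.float64(0.882), np.float64(1.791)])
185 [     0      0    512    384 196608] 4 [[511, 0], [511, 383], [0, 383], [0, 0]] (array([0.3044, 0.3664, 0.101 ]), [np.float64(2.326), np.float64(1.796), np.float64(0.882), np.float64(1.791)])
190 [     0      0    512    384 196608] 4 [[511, 0], [511, 383], [0, 383], [0, 0]] (array([0.3044, 0.3664, 0.101 ]), [np.float64(2.326), np.float64(1.796), np.float64(0.882), np.float64(1.791)])
195 [     0      0    512    384 196608] 4 [[511, 0], [511, 383], [0, 383], [0, 0]] (array([0.3044, 0.3664, 0.101 ]), [np.float64(2.326), np.float64(1.796), np.float64(0.882), np.float64(1.791)])
lid [313 142  23  20 358] [[0.57209882 0.31644481 0.0745    ]]
side levels plate 193.86111111111111 bench 183.11999999999998 lid px [21 21 22]
175 [    0    78   512   306 68268] 6 [[511, 378], [0, 383], [0, 292], [89, 203], [341, 78], [420, 98]] (array([0.5192, 0.1031, 0.101 ]), [np.float64(1.138), np.float64(0.761), np.float64(0.212), np.float64(0.306), np.float64(1.091), np.float64(0.315)])
185 [ 199  145   84   41 1710] 4 [[282, 159], [244, 185], [199, 166], [237, 145]] (array([0.6463, 0.0186, 0.101 ]), [np.float64(0.144), np.float64(0.159), np.float64(0.149), np.float64(0.148)])
190 [ 199  145   83   41 1639] 4 [[199, 166], [237, 145], [281, 161], [244, 185]] (array([0.6452, 0.0211, 0.101 ]), [np.float64(0.149), np.float64(0.148), np.float64(0.148), np.float64(0.149)])
195 [ 199  145   83   41 1327] 4 [[281, 162], [244, 185], [199, 166], [238, 145]] (array([0.6439, 0.0218, 0.101 ]), [np.float64(0.149), np.float64(0.144), np.float64(0.149), np.float64(0.15)])
lid [162 228  28  24 559] [[0.56567272 0.31843031 0.0745    ]]
```

View pics/A.png

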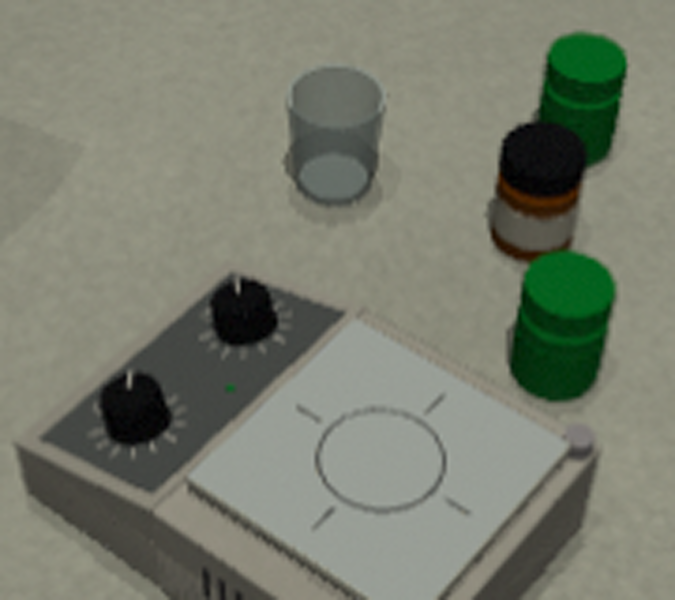

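Jar ≈ (0.569, 0.318), plate ≈ (0.645, 0.020), green jars about 0.12 m either side of the jar. Now planning the approach; I'll refine with the wrist camera.

```bash
cat >> h.py <<'E'
def down(ang): # tool x at world angle ang (deg), z down
    x=np.array([np.cos(np.radians(ang)),np.sin(np.radians(ang)),0]);z=np.array([0,0,-1.]);return np.c_[x,np.cross(z,x),z]
def plan(pos,Rt,n=1,start=None):
    s=read_state();p0,R0=start or (s["tool_pos"],R.from_rotvec(s["orientation"]).as_matrix())
    rv=R.from_matrix(R0.T@Rt).as_rotvec();pos=np.array(pos)
    for i in range(n):
        Ra=R0@R.from_rotvec(rv*i/n).as_matrix()
        print(np.round(np.r_[Ra.T@((pos-p0)/n)/.2,rv/n/np.pi],3).tolist())
E
python3 - <<'E'
from h import *
plan([.569,.318,.27],down(118),5)
E
```

```text
[0.638, -0.734, -0.032, -0.0, -0.0, -0.112]
[0.852, -0.47, -0.033, -0.0, -0.0, -0.112]
[0.961, -0.148, -0.033, -0.0, -0.0, -0.112]
[0.953, 0.192, -0.033, -0.0, -0.0, -0.112]
[0.829, 0.509, -0.033, -0.0, -0.0, -0.112]
```

Emit:
arm_command([
  [0.13,-0.15,-0.006,0,0,-0.022],
  [0.26,-0.29,-0.013,0,0,-0.045],
  [0.38,-0.44,-0.02,0,0,-0.067],
  [0.51,-0.59,-0.026,0,0,-0.09],
  [0.64,-0.73,-0.032,0,0,-0.112],
], fingers=-1, force=20)

```text
t: 0.72
tool_pos: [0.2574, -0.394, 0.2434]
orientation: [-2.974, -1.012, -0.0]
force: [0.3, -0.4, -0.0]
opening: 0.093
gripper_force: 0.0
```

Emit:
arm_command([
  [0.17,-0.09,-0.006,0,0,-0.022],
  [0.34,-0.19,-0.013,0,0,-0.045],
  [0.51,-0.28,-0.02,0,0,-0.067],
  [0.68,-0.38,-0.026,0,0,-0.09],
  [0.85,-0.47,-0.032,0,0,-0.112],
])

```text
t: 1.35
tool_pos: [0.3351, -0.2161, 0.25]
orientation: [-2.751, -1.517, 0.0]
force: [0.4, 0.1, -0.2]
opening: 0.0928
gripper_force: 0.0
```

Emit:
arm_command([
  [0.19,-0.03,-0.006,0,0,-0.022],
  [0.38,-0.06,-0.013,0,0,-0.045],
  [0.58,-0.09,-0.02,0,0,-0.067],
  [0.77,-0.12,-0.026,0,0,-0.09],
  [0.96,-0.15,-0.032,0,0,-0.112],
])

```text
t: 1.98
tool_pos: [0.4126, -0.0379, 0.2564]
orientation: [-2.443, -1.975, 0.0]
force: [0.1, -0.8, -0.6]
opening: 0.0927
gripper_force: 0.0
```

Emit:
arm_command([
  [0.19,0.04,-0.006,0,0,-0.022],
  [0.38,0.08,-0.013,0,0,-0.045],
  [0.57,0.11,-0.02,0,0,-0.067],
  [0.76,0.15,-0.026,0,0,-0.09],
  [0.95,0.19,-0.032,0,0,-0.112],
])

```text
t: 2.6
tool_pos: [0.49, 0.1397, 0.2627]
orientation: [-2.059, -2.372, 0.001]
force: [0.3, 0.6, -0.4]
opening: 0.0928
gripper_force: 0.0
```

```bash
python3 - <<'E'
from h import *
s=read_state();print(s["t"],s["tool_pos"],s["q"].round(2))
w=read_camera("wrist");import pickle;pickle.dump(w,open("w1.pkl","wb"));save(w,"w1")
print(np.round(w["T"],3),w["fx"]);print(proj(w,[[.645,.02,.101],[.569,.318,.085]]))
plan([.569,.318,.27],down(118),1)
E
```

```text
2.6 [0.4900058  0.13966404 0.26265131] [ 0.18 -0.13  1.7  -0.    1.57  0.04]
[[ 0.99   0.136  0.034  0.48 ]
 [ 0.14  -0.96  -0.243  0.208]
 [-0.001  0.246 -0.969  0.409]
 [ 0.     0.     0.     1.   ]] 292.667957545457
[[376.54551375 295.79983912]
 [366.65762336  13.81174746]]
[0.809, 0.513, -0.035, 0.0, -0.001, -0.109]
```

View pics/w1.png

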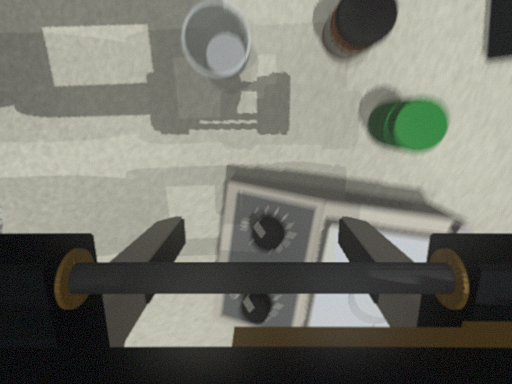

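The wrist view shows the jar's lid at about (364,17), where it was predicted. The camera sits on the tool's +x side.

Emit:
arm_command([
  [0.16,0.1,-0.007,0,0,-0.022],
  [0.32,0.21,-0.014,0,0,-0.044],
  [0.49,0.31,-0.02,0,0,-0.065],
  [0.65,0.41,-0.027,0,0,-0.087],
  [0.81,0.51,-0.033,0,0,-0.109],
])

```text
t: 3.28
tool_pos: [0.5687, 0.314, 0.269]
orientation: [-1.625, -2.688, 0.001]
force: [0.3, 0.4, 0.7]
opening: 0.0928
gripper_force: 0.0
```

```bash
python3 - <<'E'
from h import *
s=read_state();print(s["t"],s["tool_pos"],s["q"].round(2))
w=read_camera("wrist");save(w,"w2");T=np.array(w["T"]);print(np.round(T[:3,3],3))
c=proj(w,[[.569,.318,.085]])[0];print(c)
im=w["image"].astype(int)
m=((im.max(2)<50)&(im.max(2)-im.min(2)<14)).astype(np.uint8)
n,l,st,ce=cv2.connectedComponentsWithStats(m)
for i in range(1,n):
    if st[i,4]>200: print(st[i],ce[i].round(1), onz(w,[ce[i]],.085).round(4))
E
```

```text
3.275 [0.56872367 0.31397005 0.26902337] [ 0.43  0.26  1.29 -0.    1.6  -0.06]
[0.537 0.375 0.416]
[263.58092873 173.96669817]
[ 427   12   41   86 1102] [445.8  48.1] [[0.6739 0.5223 0.085 ]]
[470  16  42  20 330] [492.2  25.8] [[0.7027 0.5603 0.085 ]]
[ 375  226  137  101 7159] [463.8 279.3] [[0.8541 0.3157 0.085 ]]
[    0   232   512   152 31436] [179.2 334.5] [[0.571  0.0738 0.085 ]]
[339 238  36  28 371] [357.7 254.1] [[0.7186 0.283  0.085 ]]
```

View pics/w2.png

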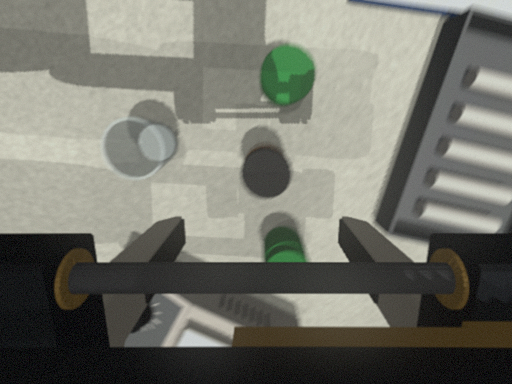

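Lid at about (266,172), predicted (264,174). I'll refine that and descend.

```bash
python3 - <<'E'
from h import *
w=read_camera("wrist");im=w["image"].astype(int)
for th in(60,75,85):
    m=((im.max(2)<th)&(im.max(2)-im.min(2)<18)).astype(np.uint8);m[:,:235]=0;m[:,300:]=0;m[:140]=0;m[205:]=0
    n,l,st,ce=cv2.connectedComponentsWithStats(m);i=1+st[1:,4].argmax()
    k=max(cv2.findContours((l==i).astype(np.uint8),0,1)[0],key=cv2.contourArea)
    (x,y),r=cv2.minEnclosingCircle(k);e=cv2.fitEllipse(k);P=onz(w,[e[0],(x,y),(x+r,y)],.085);print(st[i],e,P.round(4))
for g in(-1,): plan([.570,.318,.055],down(118),2)
E
```

```text
[243 152  32  10  52] ((261.85198974609375, 189.06494140625), (58.43501281738281, 72.13713073730469), 178.74725341796875) [[0.5759 0.3054 0.085 ]
 [0.5558 0.3351 0.085 ]
 [0.5714 0.3434 0.085 ]]
[ 238  152   49   50 1924] ((261.6455383300781, 176.64407348632812), (47.66742706298828, 49.58454513549805), 179.6455078125) [[0.5687 0.3183 0.085 ]
 [0.5689 0.3185 0.085 ]
 [0.5945 0.3321 0.085 ]]
[ 237  152   50   51 1962] ((261.6815185546875, 176.7321319580078), (48.37401580810547, 49.816715240478516), 2.4116694927215576) [[0.5688 0.3182 0.085 ]
 [0.5691 0.3187 0.085 ]
 [0.595  0.3325 0.085 ]]
[0.003, 0.007, 0.532, -0.0, -0.0, -0.001]
[0.003, 0.006, 0.532, -0.0, -0.0, -0.001]
```

Emit:
arm_command([
  [0.003,0.003,0.16,0,0,0],
  [0.005,0.003,0.36,0,0,0],
  [0.005,0.003,0.56,0,0,0],
  [0.005,0.003,0.72,0,0,0],
  [0.005,0.003,0.8,0,0,0],
])

```text
t: 4.0
tool_pos: [0.5671, 0.3127, 0.107]
orientation: [-1.629, -2.684, 0.005]
force: [-0.2, -0.2, -0.5]
opening: 0.0931
gripper_force: 0.0
```

Emit:
arm_command([
  [0,0,0.08,0,0,0],
  [0,0,0.16,0,0,0],
  [0,0,0.22,0,0,0],
  [0,0,0.26,0,0,0],
  [0,0,0.265,0,0,0],
])

```text
t: 4.62
tool_pos: [0.5683, 0.314, 0.0561]
orientation: [-1.628, -2.686, 0.001]
force: [0.1, 1.4, -0.4]
opening: 0.0928
gripper_force: 0.0
```

Emit:
arm_command([
  [0,0,0,0,0,0],
  [0,0,0,0,0,0],
  [0,0,0,0,0,0],
  [0,0,0,0,0,0],
  [0,0,0,0,0,0],
], fingers=1, force=20)

```text
t: 5.25
tool_pos: [0.569, 0.3143, 0.0571]
orientation: [1.628, 2.686, 0.001]
force: [-0.4, 1.0, 1.5]
opening: 0.0595
gripper_force: 20.0
```

```bash
python3 - <<'E'
from h import *
import pickle
from m import blob
a,b=pickle.load(open("c.pkl","rb"))
s=read_state();print(s["t"],s["tool_pos"],s["opening"],s["gripper_force"],s["force"])
# stirrer yaw and centre: side plate edges
g=b["image"].astype(int).sum(2)/3
k,_=blob(b,g>190,(240,165));P=onz(b,cv2.convexHull(k.reshape(-1,1,2))[:,0],.101)
r=cv2.minAreaRect((P[:,:2]*1000).astype(np.float32));print("side rect",r)
im=a["image"];g=cv2.cvtColor(im,cv2.COLOR_RGB2GRAY).astype(int)
for th in(145,150,140):
    m=(cv2.GaussianBlur(im,(3,3),0).min(2)>th).astype(np.uint8);m[:,:215]=0;m[:180]=0;m[:,350:]=0;m[290:]=0
    k,st=blob(a,m,(282,232));P=onz(a,cv2.convexHull(k.reshape(-1,1,2))[:,0],.101)
    print(th,st,cv2.minAreaRect((P[:,:2]*1000).astype(np.float32)))
# ring: dark pixels inside plate
pc=onz(a,[[281.6,232.7]],.101);print("ring scene",pc)
E
```

```text
scene plate [     0      0    512    384 196608]
[[511, 0], [511, 383], [0, 383], [0, 0]] [[0.704, 1.734], [1.16, -0.003], [0.469, -0.551], [-1.115, 0.286]]
mid [0.30443097 0.36643687 0.101     ] [np.float64(2.326), np.float64(1.7964), np.float64(0.8818), np.float64(1.7915)]
lid [313 125  34  43 774]
green [324 119  23  35 553]
green [316 177  28  40 855]
[[0.57189908 0.34410749 0.0745    ]]
green c [[0.54532172 0.42463988 0.0425    ]]
green c [[0.65465878 0.21746969 0.0425    ]]
tum [[0.42091962 0.27805534 0.0425    ]]
side plate [    0    78   512   306 74792]
[[511, 376], [0, 383], [0, 292], [87, 204], [341, 78], [420, 98]] [[-0.098, 0.264], [0.486, 0.754], [0.674, 0.656], [0.794, 0.379], [0.788, -0.717], [0.473, -0.716]]
lid [162 219  36  34 706]
green [171 196  27  42 810]
green [ 130  259   35   51 1367]
[[0.56926698 0.30361498 0.0745    ]]
green c [[0.64830231 0.2191239  0.0425    ]]
green c [[0.53716306 0.42570309 0.0425    ]]
tum [[0.43211649 0.26389004 0.0425    ]]
5.25 [0.56901907 0.31427471 0.05711112] 0.05954071650964907 20.00011056661606 [-0.36467083  1.04989941  1.51794693]
side rect ((645.1173095703125, 20.749706268310547), (154.5452880859375, 154.17324829101562), 89.41891479492188)
145 [267 221  30  23 544] ((648.9259643554688, 19.19445037841797), (61.365352630615234, 58.31865692138672), 38.29056930541992)
150 [     0      0    512    384 196541] ((306.243896484375, 367.2572021484375), (2325.981689453125, 1643.1474609375), 38.524959564208984)
140 [266 221  31  24 583] ((648.9786987304688, 17.624576568603516), (63.543643951416016, 60.86241149902344), 38.285179138183594)
ring scene [[0.65052704 0.01732416 0.101     ]]
```

Gripped (opening 59.5 mm, 20 N). Plate centre: side view (0.645, 0.021), scene view (0.650, 0.017), so I use (0.647, 0.019). Lifting.

Emit:
arm_command([
  [0,0,-0.1,0,0,0],
  [0,0,-0.3,0,0,0],
  [0,0,-0.55,0,0,0],
  [0,0,-0.8,0,0,0],
  [0,0,-0.95,0,0,0],
])

```text
t: 5.88
tool_pos: [0.5692, 0.3144, 0.2515]
orientation: [1.627, 2.684, 0.005]
force: [1.3, 0.4, -3.5]
opening: 0.0596
gripper_force: 20.0
```

```bash
python3 - <<'E'
from h import *
s=read_state();print(s["tool_pos"],s["opening"],s["force"])
plan([.647,.0155,.22],down(90),2)
E
```

```text
[0.56921877 0.31437051 0.25147235] 0.05958358141504579 [ 1.28908356  0.3725263  -3.50250075]
[-0.752, -0.174, 0.078, 0.001, -0.0, 0.077]
[-0.772, 0.011, 0.079, 0.001, -0.0, 0.077]
```

Emit:
arm_command([
  [-0.08,-0.02,0.01,0,0,0.008],
  [-0.24,-0.06,0.02,0,0,0.025],
  [-0.42,-0.1,0.04,0,0,0.043],
  [-0.6,-0.14,0.06,0,0,0.062],
  [-0.75,-0.174,0.078,0,0,0.077],
])

```text
t: 6.5
tool_pos: [0.6061, 0.1621, 0.2281]
orientation: [-1.944, -2.465, 0.005]
force: [0.3, -0.0, -2.0]
opening: 0.0595
gripper_force: 20.0
```

Emit:
arm_command([
  [-0.17,0,0.02,0,0,0.017],
  [-0.36,0,0.04,0,0,0.036],
  [-0.54,0.005,0.06,0,0,0.054],
  [-0.7,0.01,0.07,0,0,0.07],
  [-0.77,0.01,0.08,0,0,0.077],
])

```text
t: 7.12
tool_pos: [0.6444, 0.0133, 0.2125]
orientation: [-2.227, -2.212, 0.004]
force: [0.2, 0.2, -2.6]
opening: 0.0597
gripper_force: 20.0
```

Emit:
arm_command([
  [0,0,0,0,0,0],
  [0,0,0,0,0,0],
  [0,0,0,0,0,0],
  [0,0,0,0,0,0],
  [0,0,0,0,0,0],
])

```text
t: 7.75
tool_pos: [0.6455, 0.0164, 0.2152]
orientation: [2.224, 2.219, 0.0]
force: [-0.2, 0.7, -2.9]
opening: 0.0596
gripper_force: 20.0
```

```bash
python3 - <<'E'
from h import *
s=read_state();print(s["tool_pos"],s["opening"],s["force"])
plan([.647,.0155,.163],down(90),1)
b=read_camera("side");a=read_camera("scene")
for c in(a,b):
    u=proj(c,[[.647,.019,.101],[.647,.019,.12]]);print(u.round(0).tolist())
A=a["image"][100:292,180:436];B=b["image"][60:252,110:366]
cv2.imwrite("pics/hold.png",cv2.resize(np.hstack([A,B]),(800,300))[:,:,::-1])
E
```

```text
[0.6455281  0.01635726 0.21518993] 0.05958425341501939 [-0.24156338  0.69264441 -2.85254847]
[-0.004, 0.007, 0.261, 0.0, 0.0, -0.001]
[[281.0, 231.0], [281.0, 226.0]]
[[240.0, 163.0], [240.0, 156.0]]
```

View pics/hold.png

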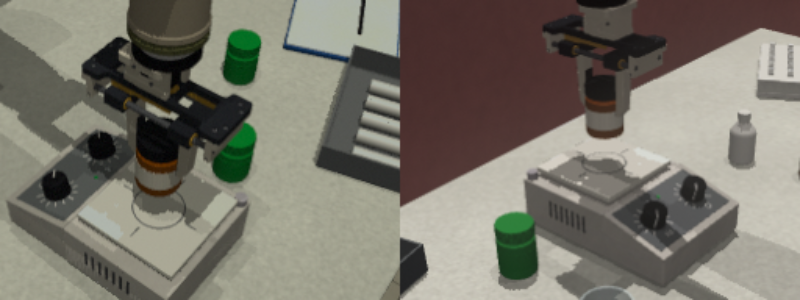

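Jar held upright above the ring. Lowering.

Emit:
arm_command([
  [0,0.005,0.06,0,0,0],
  [0,0.005,0.13,0,0,0],
  [0,0.005,0.2,0,0,0],
  [0,0.005,0.24,0,0,0],
  [0,0.005,0.26,0,0,0],
])

```text
t: 8.48
tool_pos: [0.6461, 0.0159, 0.162]
orientation: [-2.224, -2.217, 0.001]
force: [0.8, -0.5, -2.1]
opening: 0.0595
gripper_force: 20.0
```

Emit:
arm_command([
  [0,0,0.004,0,0,0],
  [0,0,0.008,0,0,0],
  [0,0,0.012,0,0,0],
  [0,0,0.015,0,0,0],
  [0,0,0.015,0,0,0],
])

```text
t: 9.1
tool_pos: [0.6465, 0.0159, 0.1601]
orientation: [2.225, 2.218, 0.0]
force: [0.4, 0.1, -2.4]
opening: 0.0594
gripper_force: 20.0
```

Emit:
arm_command([
  [0,0,0.003,0,0,0],
  [0,0,0.005,0,0,0],
  [0,0,0.007,0,0,0],
  [0,0,0.009,0,0,0],
  [0,0,0.009,0,0,0],
])

```text
t: 9.72
tool_pos: [0.6465, 0.0158, 0.1582]
orientation: [-2.225, -2.218, 0.0]
force: [0.7, -0.5, -1.5]
opening: 0.06
gripper_force: 20.0
```

Emit:
arm_command([
  [0,0,0.002,0,0,0],
  [0,0,0.004,0,0,0],
  [0,0,0.006,0,0,0],
  [0,0,0.006,0,0,0],
  [0,0,0.006,0,0,0],
])

```text
t: 10.35
tool_pos: [0.6466, 0.0159, 0.1581]
orientation: [2.224, 2.218, 0.001]
force: [-4.0, -0.3, 5.4]
opening: 0.0594
gripper_force: 20.0
```

Contact (upward force 5 N). Releasing and rising.

Emit:
arm_command([
  [0,0,0,0,0,0],
  [0,0,0,0,0,0],
  [0,0,0,0,0,0],
  [0,0,0,0,0,0],
  [0,0,0,0,0,0],
], fingers=-1)

```text
t: 10.98
tool_pos: [0.6465, 0.0159, 0.157]
orientation: [-2.225, -2.218, 0.0]
force: [-0.2, 0.2, -1.0]
opening: 0.0927
gripper_force: 0.0
```

Emit:
arm_command([
  [0,0,-0.05,0,0,0],
  [0,0,-0.15,0,0,0],
  [0,0,-0.35,0,0,0],
  [0,0,-0.6,0,0,0],
  [0,0,-0.75,0,0,0],
])

```text
t: 11.6
tool_pos: [0.6475, 0.0158, 0.3127]
orientation: [2.222, 2.215, 0.006]
force: [0.1, -0.2, 0.1]
opening: 0.0933
gripper_force: 0.0
```

```bash
python3 - <<'E'
from h import *
# stirring dial top knob centre: pixel guesses in scene/side initial pictures -> triangulate knob blobs
import pickle
a,b=pickle.load(open("c.pkl","rb"))
res={}
for nm,c,seeds in(("a",a,[(216,218),(245,193)]),("b",b,[(298,181),(273,198)])):
    im=c["image"].astype(int);m=((im.max(2)<38)).astype(np.uint8)
    n,l,st,ce=cv2.connectedComponentsWithStats(m)
    for j,s in enumerate(seeds):
        d=np.linalg.norm(ce-s,axis=1)+1e3*(st[:,4]<40);i=d[1:].argmin()+1
        uv=st[i,:2]+st[i,2:4]/2;print(nm,j,st[i],uv);res[nm,j]=ray(c,[uv])
for j in(0,1):
    (o1,d1),(o2,d2)=res["a",j],res["b",j];d1=d1[0];d2=d2[0]
    t=np.linalg.lstsq(np.c_[d1,-d2],o2-o1,rcond=None)[0];p,q=o1+t[0]*d1,o2+t[1]*d2;print(j,((p+q)/2).round(4),np.linalg.norm(p-q))
s=read_state();print(s["t"],s["tool_pos"])
plan([.50,-.10,.27],down(90),1)
E
```

```text
a 0 [207 210  19  19 271] [216.5 219.5]
a 1 [236 185  18  17 238] [245.  193.5]
b 0 [274 196   7  11  40] [277.5 201.5]
b 1 [264 194   9  13  69] [268.5 200.5]
0 [0.5037 0.0084 0.0401] 0.05072263606999043
1 [0.506  0.0769 0.0743] 0.006932609548817953
11.6 [0.64748887 0.01582723 0.31271759]
[-0.581, -0.737, 0.209, 0.002, 0.0, -0.001]
```

Emit:
arm_command([
  [-0.1,-0.12,0.03,0,0,0],
  [-0.22,-0.28,0.08,0,0,0],
  [-0.36,-0.45,0.15,0,0,0],
  [-0.5,-0.6,0.22,0,0,0],
  [-0.58,-0.7,0.26,0,0,0],
])

```text
t: 12.22
tool_pos: [0.5051, -0.1009, 0.2563]
orientation: [2.225, 2.216, 0.001]
force: [0.6, -0.2, 0.1]
opening: 0.0928
gripper_force: 0.0
```

Emit:
arm_command([
  [0,0,0,0,0,0],
  [0,0,0,0,0,0],
  [0,0,0,0,0,0],
  [0,0,0,0,0,0],
  [0,0,0,0,0,0],
])

```text
t: 12.85
tool_pos: [0.5065, -0.0994, 0.255]
orientation: [-2.224, -2.219, 0.0]
force: [-0.3, -0.7, -0.7]
opening: 0.093
gripper_force: 0.0
```

```bash
python3 - <<'E'
from h import *
import pickle
s=read_state();print(s["t"],s["tool_pos"])
w=read_camera("wrist");save(w,"w3");pickle.dump(w,open("w3.pkl","wb"))
P=[.507,-.031,.07];ax=np.array([-np.sin(.2618),0,np.cos(.2618)])
u=proj(w,[P,P+.0265*ax,[.507,.069,.07],[.647,.019,.186]]);print(u.round(1).tolist())
x,y=u[1].astype(int);x0=x-90;y0=y-80;print(x0,y0)
C=w["image"][max(y0,0):y0+150,x0:x0+200];cv2.imwrite("pics/w3c.png",cv2.resize(C,None,fx=4,fy=4,interpolation=cv2.INTER_CUBIC)[:,:,::-1])
E
```

```text
12.85 [ 0.50645514 -0.09939443  0.25500514]
[[262.4, 115.4], [255.8, 115.4], [262.3, 13.2], [472.9, 37.1]]
165 35
```

View pics/w3c.png

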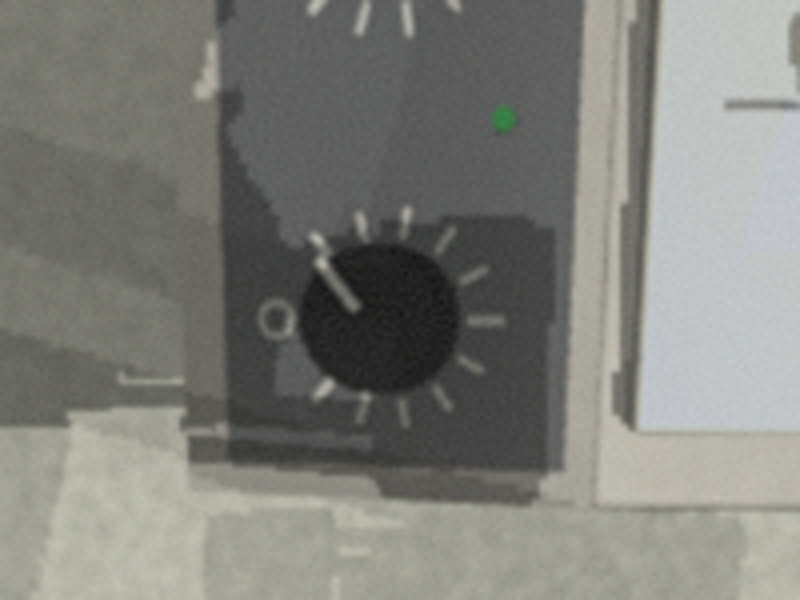

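The crop shows the stirring dial with its knob centre at crop (380,318). The pointer runs (357,310)→(320,262), close to mark 0 at (320,243). Mark 5 is at (487,321) and mark 10 at (322,390). Solving on the panel plane.

```bash
cat > d.py <<'E'
from h import *
import pickle
ax=np.array([-np.sin(.2618),0,np.cos(.2618)]);e1=np.array([np.cos(.2618),0,np.sin(.2618)])
def onpl(c,uv,p0):
    o,v=ray(c,uv);return o+v*(((p0-o)@ax)/(v@ax))[:,None]
if __name__=="__main__":
    w=pickle.load(open("w3.pkl","rb"))
    mk=np.array([(320,243),(361,222),(406,222),(445,240),(473,276),(487,321),(470,365),(442,398),(404,413),(363,408),(322,390)])/4+[165,35]
    base=np.array([.507,-.031,.07])
    P=onpl(w,mk,base);uv=np.c_[(P-base)@e1,P[:,1]-base[1]]
    A=np.c_[2*uv,np.ones(11)];x=np.linalg.lstsq(A,(uv**2).sum(1),rcond=None)[0];r=np.sqrt(x[2]+x[:2]@x[:2])
    c=base+x[0]*e1+np.array([0,x[1],0]);print("dial",c,"r",r)
    th=np.degrees(np.arctan2(uv[:,1]-x[1],uv[:,0]-x[0]));print(th.round(1)); print("yaw",(th-(135-27*np.arange(11))).round(1))
    top=c+.0265*ax;t=onpl(w,np.array([(320,262),(357,310)])/4+[165,35],top)-top
    print("pointer",[(np.hypot(q@e1,q[1]).round(4),np.degrees(np.arctan2(q[1],q@e1)).round(1)) for q in t])
    print("grip",c+.023*ax)
E
python3 d.py
```

```text
dial [ 0.50609202 -0.03013694  0.06975671] r 0.02646639769094765
[ 133.2  105.7   77.6   51.2   24.4   -1.6  -27.7  -53.4  -78.9 -105.8
 -134.1]
yaw [-1.8 -2.3 -3.4 -2.8 -2.6 -1.6 -0.7  0.6  2.1  2.2  0.9]
pointer [(np.float64(0.0172), np.float64(126.7)), (np.float64(0.0021), np.float64(107.3))]
grip [ 0.50013916 -0.03013694  0.091973  ]
```

```bash
cat >> h.py <<'E'
ax=np.array([-np.sin(.2618),0,np.cos(.2618)]);e1=np.array([np.cos(.2618),0,np.sin(.2618)])
G=np.array([.5001,-.0301,.092])
def dialR(deg):
    t=np.radians(deg);x=np.cos(t)*e1+np.sin(t)*np.array([0,1,0]);return np.c_[x,np.cross(-ax,x),-ax]
E
python3 - <<'E'
from h import *
plan(G+.08*ax,dialR(167),2)
E
```

```text
[0.173, -0.068, 0.214, -0.035, -0.028, -0.213]
[0.202, 0.039, 0.195, -0.035, -0.028, -0.213]
```

Emit:
arm_command([
  [0.035,-0.014,0.043,-0.007,-0.006,-0.043],
  [0.07,-0.027,0.085,-0.014,-0.011,-0.085],
  [0.1,-0.041,0.128,-0.021,-0.017,-0.128],
  [0.14,-0.054,0.17,-0.028,-0.022,-0.17],
  [0.173,-0.068,0.214,-0.035,-0.028,-0.213],
])

```text
t: 13.52
tool_pos: [0.4927, -0.0647, 0.212]
orientation: [1.305, 2.705, 0.023]
force: [-0.7, 0.1, 0.2]
opening: 0.093
gripper_force: 0.0
```

Emit:
arm_command([
  [0.04,0.008,0.04,-0.007,-0.006,-0.043],
  [0.08,0.016,0.08,-0.014,-0.011,-0.085],
  [0.12,0.023,0.12,-0.021,-0.017,-0.128],
  [0.16,0.031,0.16,-0.028,-0.022,-0.17],
  [0.202,0.039,0.195,-0.035,-0.028,-0.213],
])

```text
t: 14.15
tool_pos: [0.479, -0.0301, 0.1692]
orientation: [0.32, 2.864, 0.041]
force: [-1.0, 0.7, -1.1]
opening: 0.0929
gripper_force: 0.0
```

Emit:
arm_command([
  [0,0,0,0,0,0],
  [0,0,0,0,0,0],
  [0,0,0,0,0,0],
  [0,0,0,0,0,0],
  [0,0,0,0,0,0],
])

```text
t: 14.78
tool_pos: [0.4793, -0.0305, 0.1696]
orientation: [0.327, 2.863, 0.041]
force: [-0.1, 0.3, -0.6]
opening: 0.0928
gripper_force: 0.0
```

```bash
python3 - <<'E'
from h import *
s=read_state();print(s["t"],s["tool_pos"],G+.08*ax,s["q"].round(2))
plan(G,dialR(167),1)
E
```

```text
14.775 [ 0.47930321 -0.03049021  0.16960657] [ 0.47939443 -0.0301      0.16927405] [-0.21 -0.43  2.14  0.06  1.18 -1.57]
[0.0, 0.002, 0.402, -0.0, -0.0, -0.0]
```

Emit:
arm_command([
  [0,0,0.08,0,0,0],
  [0,0,0.18,0,0,0],
  [0,0,0.28,0,0,0],
  [0,0,0.36,0,0,0],
  [0,0,0.4,0,0,0],
])

```text
t: 15.4
tool_pos: [0.4989, -0.0303, 0.0899]
orientation: [0.327, 2.866, 0.042]
force: [0.2, 0.1, 0.6]
opening: 0.0931
gripper_force: 0.0
```

Emit:
arm_command([
  [0,0,0,0,0,0],
  [0,0,0,0,0,0],
  [0,0,0,0,0,0],
  [0,0,0,0,0,0],
  [0,0,0,0,0,0],
], fingers=1, force=20)

```text
t: 16.02
tool_pos: [0.5, -0.0306, 0.0925]
orientation: [0.327, 2.863, 0.041]
force: [-0.3, -0.4, -0.6]
opening: 0.0477
gripper_force: 0.0
```

Emit:
arm_command([
  [0,0,0,0,0,0],
  [0,0,0,0,0,0],
  [0,0,0,0,0,0],
  [0,0,0,0,0,0],
  [0,0,0,0,0,0],
])

```text
t: 16.65
tool_pos: [0.4998, -0.0305, 0.0923]
orientation: [0.327, 2.863, 0.041]
force: [-1.1, 0.6, 1.9]
opening: 0.0353
gripper_force: 20.0
```

Gripped (35.3 mm). Turning clockwise by about 154° (0.857 units).

Emit:
arm_command([
  [0,0,0,0,0,0.03],
  [0,0,0,0,0,0.08],
  [0,0,0,0,0,0.135],
  [0,0,0,0,0,0.19],
  [0,0,0,0,0,0.25],
])

```text
t: 17.27
tool_pos: [0.5006, -0.0294, 0.0925]
orientation: [1.416, 2.538, 0.188]
force: [6.3, 7.1, -2.4]
opening: 0.0354
gripper_force: 20.0
```

Emit:
arm_command([
  [0,0,0,0,0,0.05],
  [0,0,0,0,0,0.1],
  [0,0,0,0,0,0.15],
  [0,0,0,0,0,0.2],
  [0,0,0,0,0,0.25],
])

```text
t: 17.9
tool_pos: [0.5018, -0.0293, 0.0929]
orientation: [2.322, 1.838, 0.311]
force: [16.0, 8.9, -9.2]
opening: 0.0356
gripper_force: 20.0
```

Emit:
arm_command([
  [0,0,0,0,0,0.05],
  [0,0,0,0,0,0.1],
  [0,0,0,0,0,0.15],
  [0,0,0,0,0,0.2],
  [0,0,0,0,0,0.25],
])

```text
t: 18.52
tool_pos: [0.5028, -0.03, 0.0933]
orientation: [2.927, 0.832, 0.395]
force: [22.2, 3.0, -15.0]
opening: 0.0356
gripper_force: 20.0
```

Emit:
arm_command([
  [0,0,0,0,0,0.03],
  [0,0,0,0,0,0.06],
  [0,0,0,0,0,0.09],
  [0,0,0,0,0,0.107],
  [0,0,0,0,0,0.107],
])

```text
t: 19.15
tool_pos: [0.5029, -0.0305, 0.0934]
orientation: [3.064, 0.341, 0.413]
force: [22.7, 2.6, -15.2]
opening: 0.0356
gripper_force: 20.0
```

```bash
python3 - <<'E'
from h import *
s=read_state();M=R.from_rotvec(s["orientation"]).as_matrix()
print(np.degrees(np.arctan2(M[1,0],M[:,0]@e1)),s["tool_pos"],s["force"],s["wrist_torque"],s["opening"])
E
```

```text
12.71299269972765 [ 0.50293554 -0.03053597  0.09338931] [ 22.73240802   2.57310361 -15.21092526] [ 0.3738953  -3.01250083  0.0986297 ] 0.035605542695407624
```

Emit:
arm_command([
  [0,0,0,0,0,0],
  [0,0,0,0,0,0],
  [0,0,0,0,0,0],
  [0,0,0,0,0,0],
  [0,0,0,0,0,0],
], fingers=-1)

```text
t: 19.77
tool_pos: [0.4997, -0.0305, 0.0921]
orientation: [3.066, 0.343, 0.402]
force: [-0.9, -0.2, 0.7]
opening: 0.0813
gripper_force: 0.0
```

Emit:
arm_command([
  [0,0,0,0,0,0],
  [0,0,-0.1,0,0,0],
  [0,0,-0.3,0,0,0],
  [0,0,-0.55,0,0,0],
  [0,0,-0.75,0,0,0],
])

```text
t: 20.4
tool_pos: [0.4608, -0.0304, 0.2392]
orientation: [3.066, 0.343, 0.404]
force: [1.3, -0.4, -0.4]
opening: 0.0926
gripper_force: 0.0
```

```bash
python3 - <<'E'
from h import *
s=read_state();print(s["t"],s["tool_pos"],s["opening"])
plan([.5065,-.0994,.255],down(90),2)
E
```

```text
20.4 [ 0.46084659 -0.03036909  0.23920361] 0.09263358441482074
[0.079, 0.195, -0.008, 0.035, -0.028, -0.213]
[-0.06, 0.199, -0.032, 0.035, -0.028, -0.213]
```

Emit:
arm_command([
  [0.016,0.04,-0.01,0.007,-0.006,-0.043],
  [0.032,0.08,-0.01,0.014,-0.011,-0.085],
  [0.048,0.12,-0.01,0.021,-0.017,-0.128],
  [0.064,0.16,-0.01,0.028,-0.022,-0.17],
  [0.079,0.195,-0.01,0.035,-0.028,-0.213],
])

```text
t: 21.02
tool_pos: [0.4839, -0.0653, 0.2453]
orientation: [2.805, 1.361, 0.212]
force: [-0.6, -0.0, -0.8]
opening: 0.0929
gripper_force: 0.0
```

Emit:
arm_command([
  [-0.012,0.04,-0.01,0.007,-0.006,-0.043],
  [-0.024,0.08,-0.015,0.014,-0.011,-0.085],
  [-0.036,0.12,-0.02,0.021,-0.017,-0.128],
  [-0.048,0.16,-0.03,0.028,-0.022,-0.17],
  [-0.06,0.199,-0.032,0.035,-0.028,-0.213],
])

```text
t: 21.65
tool_pos: [0.5068, -0.0997, 0.2533]
orientation: [2.218, 2.224, -0.003]
force: [-0.4, 0.8, -0.4]
opening: 0.0927
gripper_force: 0.0
```

Emit:
arm_command([
  [0,0,0,0,0,0],
  [0,0,0,0,0,0],
  [0,0,0,0,0,0],
  [0,0,0,0,0,0],
  [0,0,0,0,0,0],
])

```text
t: 22.28
tool_pos: [0.5065, -0.0993, 0.2533]
orientation: [2.223, 2.219, -0.001]
force: [0.9, 1.4, -0.5]
opening: 0.0928
gripper_force: 0.0
```

```bash
python3 - <<'E'
from h import *
import pickle
s=read_state();print(s["t"],s["tool_pos"])
w=read_camera("wrist");pickle.dump(w,open("w4.pkl","wb"))
C=w["image"][25:185,165:365];cv2.imwrite("pics/w4c.png",cv2.resize(C,None,fx=3.75,fy=3.75,interpolation=cv2.INTER_CUBIC)[:,:,::-1])
E
```

```text
22.275 [ 0.5064793  -0.09931653  0.25326836]
```

View pics/w4c.png

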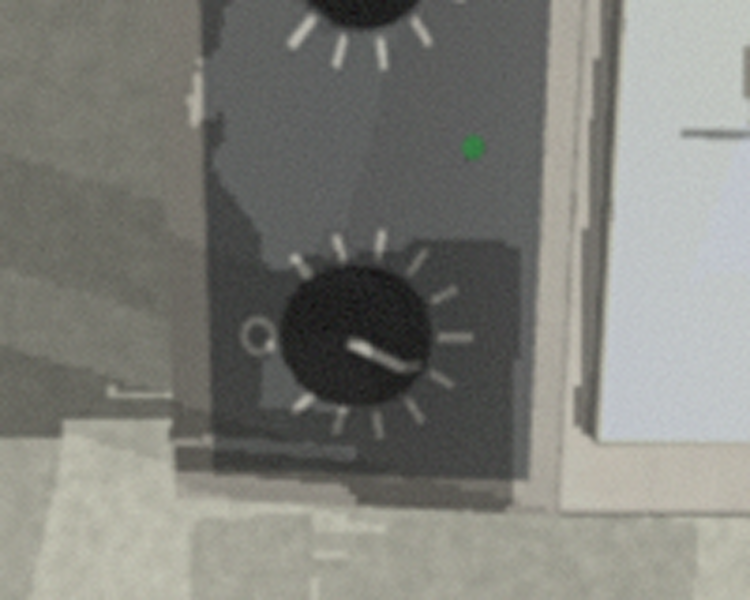

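Pointer runs from crop (350,343) to about (407,367), towards mark 6 at (440,380).

```bash
python3 - <<'E'
from h import *
from d import onpl
import pickle
w=pickle.load(open("w4.pkl","rb"));c=np.array([.5061,-.0301,.0698]);top=c+.0265*ax
f=lambda p:np.array(p)/3.75+[165,25]
ang=lambda q:np.degrees(np.arctan2(q[1],q@e1)).round(1)
t=onpl(w,f([(350,343),(407,367),(417,368)]),top)
print("line",ang(t[1]-t[0]),"from axis",[ (ang(q-top),np.linalg.norm(q-top).round(4)) for q in t])
m=onpl(w,f([(297,266),(455,338),(440,380),(303,402)]),c);print("marks 0,5,6,10",[ang(q-c) for q in m])
# mask-based line
im=w["image"].astype(int);g=im.sum(2)/3;x,y=f((380,355)).astype(int)
s=g[y-8:y+9,x-12:x+13];yy,xx=np.nonzero(s>85);print(len(xx))
p=np.c_[xx+x-12,yy+y-8].astype(float);q=onpl(w,p,top);d=np.linalg.norm(q-top,axis=1);k=d<.0175
if k.sum()>5:
    z=np.c_[(q[k]-top)@e1,q[k][:,1]-top[1]];v=np.linalg.svd(z-z.mean(0))[2][0];print("mask line",np.degrees(np.arctan2(v[1],v[0])),np.degrees(np.arctan2(z.mean(0)[1],z.mean(0)[0])),len(z))
# scene check of jar
a=read_camera("scene");b=read_camera("side");cv2.imwrite("pics/end.png",cv2.resize(np.hstack([a["image"],b["image"]]),(800,300))[:,:,::-1])
E
```

```text
line -21.5 from axis [(np.float64(-28.6), np.float64(0.0042)), (np.float64(-23.0), np.float64(0.0211)), (np.float64(-20.9), np.float64(0.0237))]
marks 0,5,6,10 [np.float64(135.0), np.float64(-1.7), np.float64(-28.3), np.float64(-133.6)]
46
mask line -23.472380622960365 -24.475007202033396 40
```

View pics/end.png

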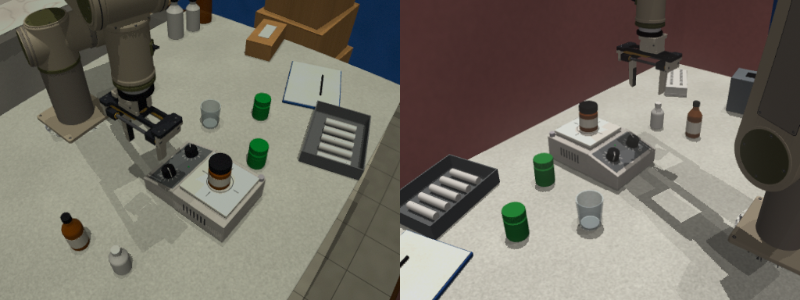

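```bash
python3 - <<'E'
from h import *
from d import onpl
import pickle
c=np.array([.5061,-.0301,.0698]);top=c+.0265*ax
for n in("w3","w4"):
    w=pickle.load(open(n+".pkl","rb"));im=w["image"].astype(int);g=im.sum(2)/3
    yy,xx=np.mgrid[0:384,0:512];p=np.c_[xx.ravel(),yy.ravel()];u=proj(w,[top])[0]
    near=np.linalg.norm(p-u,axis=1)<30;p=p[near];v=g.ravel()[near]
    q=onpl(w,p.astype(float),top);z=np.c_[(q-top)@e1,q[:,1]-top[1]]
    # knob top disk centre from dark pixels
    dk=(v<38);mm=np.zeros((384,512),np.uint8);mm[p[dk][:,1],p[dk][:,0]]=1;mm=cv2.morphologyEx(mm,cv2.MORPH_CLOSE,np.ones((7,7)))
    k=max(cv2.findContours(mm,0,1)[0],key=cv2.contourArea);e=cv2.fitEllipse(cv2.convexHull(k));print(n,"knob",u,e)
    for R0 in(.0165,.0185):
      for th in(60,80,100):
        k=(np.linalg.norm(z,axis=1)<R0)&(v>th)
        if k.sum()<8: continue
        zz=z[k];wt=v[k];m=np.average(zz,axis=0,weights=wt);ev,V=np.linalg.eigh(np.cov(zz.T,aweights=wt));d=V[:,1];d*=np.sign(d@m)
        print(R0,th,k.sum(),m.round(4),"line",np.degrees(np.arctan2(d[1],d[0])).round(1),"radial",np.degrees(np.arctan2(m[1],m[0])).round(1), "off-axis mm",((d[0]*m[1]-d[1]*m[0])*1e3).round(2))
E
```

```text
w3 knob [254.86897175 114.51767377] ((259.53057861328125, 113.9939956665039), (36.037261962890625, 38.38991928100586), 97.60514831542969)
0.0165 60 53 [-0.0058  0.0075] line 108.5 radial 127.9 off-axis mm 3.15
0.0165 80 36 [-0.0059  0.0081] line 129.9 radial 125.9 off-axis mm -0.7
0.0165 100 24 [-0.006   0.0083] line 128.7 radial 126.1 off-axis mm -0.46
0.0185 60 125 [-0.0091  0.0016] line 89.0 radial 169.9 off-axis mm 9.08
0.0185 80 79 [-0.0089  0.0018] line 88.6 radial 168.4 off-axis mm 8.89
0.0185 100 42 [-0.0078  0.0049] line 95.1 radial 147.9 off-axis mm 7.29
w4 knob [254.75945715 114.38513126] ((259.6239318847656, 113.7978286743164), (36.37710952758789, 38.86371612548828), 99.75989532470703)
0.0165 60 56 [ 0.0075 -0.0041] line 4.9 radial -28.4 off-axis mm -4.67
0.0165 80 39 [ 0.0085 -0.0038] line -24.4 radial -24.0 off-axis mm 0.07
0.0165 100 30 [ 0.0081 -0.0036] line -22.9 radial -24.2 off-axis mm -0.2
0.0185 60 128 [-0.0004 -0.0048] line 176.7 radial -95.3 off-axis mm 4.87
0.0185 80 77 [ 0.0017 -0.0059] line 6.3 radial -74.2 off-axis mm -6.01
0.0185 100 42 [ 0.0056 -0.0049] line 5.6 radial -41.1 off-axis mm -5.41
```

Pointer reads −24° against about −27.7° for mark 6: 0.07 rad short, within the 0.15 limit. There is time, so I'll trim it with a small second turn.

```bash
python3 - <<'E'
from h import *
plan(G+.07*ax,dialR(90),1)
E
```

```text
[0.347, -0.123, 0.468, -0.083, 0.0, -0.0]
```

Emit:
arm_command([
  [0.06,-0.024,0.05,-0.016,0,0],
  [0.14,-0.05,0.14,-0.033,0,0],
  [0.24,-0.08,0.27,-0.055,0,0],
  [0.31,-0.11,0.4,-0.075,0,0],
  [0.347,-0.123,0.468,-0.083,0,0],
])

```text
t: 23.05
tool_pos: [0.4806, -0.0292, 0.1576]
orientation: [2.084, 2.081, 0.272]
force: [-0.6, -0.3, 0.6]
opening: 0.093
gripper_force: 0.0
```

Emit:
arm_command([
  [0,0,0,0,0,0],
  [0,0,0,0,0,0],
  [0,0,0,0,0,0],
  [0,0,0,0,0,0],
  [0,0,0,0,0,0],
])

```text
t: 23.68
tool_pos: [0.4823, -0.0302, 0.1597]
orientation: [2.083, 2.08, 0.272]
force: [-0.5, 0.4, 0.4]
opening: 0.0929
gripper_force: 0.0
```

```bash
python3 - <<'E'
from h import *
plan(G+[.002,0,0.0005],dialR(90),1)
E
```

```text
[0.001, 0.009, 0.35, -0.0, 0.001, -0.0]
```

Emit:
arm_command([
  [0,0.005,0.07,0,0,0],
  [0,0.008,0.16,0,0,0],
  [0,0.008,0.25,0,0,0],
  [0,0.008,0.32,0,0,0],
  [0,0.008,0.35,0,0,0],
])

```text
t: 24.3
tool_pos: [0.5011, -0.03, 0.0907]
orientation: [2.084, 2.082, 0.27]
force: [-0.6, -0.1, -0.2]
opening: 0.0929
gripper_force: 0.0
```

Emit:
arm_command([
  [0,0,0,0,0,0],
  [0,0,0,0,0,0],
  [0,0,0,0,0,0],
  [0,0,0,0,0,0],
  [0,0,0,0,0,0],
], fingers=1)

```text
t: 24.92
tool_pos: [0.5018, -0.0302, 0.0925]
orientation: [2.083, 2.08, 0.272]
force: [-0.5, 0.3, -0.3]
opening: 0.0477
gripper_force: 0.0
```

Emit:
arm_command([
  [0,0,0,0,0,0],
  [0,0,0,0,0,0],
  [0,0,0,0,0,0],
  [0,0,0,0,0,0],
  [0,0,0,0,0,0],
])

```text
t: 25.55
tool_pos: [0.5018, -0.0302, 0.0924]
orientation: [2.083, 2.08, 0.272]
force: [0.6, 0.1, 0.6]
opening: 0.0356
gripper_force: 20.0
```

Emit:
arm_command([
  [0,0,0,0,0,0.007],
  [0,0,0,0,0,0.014],
  [0,0,0,0,0,0.02],
  [0,0,0,0,0,0.023],
  [0,0,0,0,0,0.023],
])

```text
t: 26.18
tool_pos: [0.5018, -0.0302, 0.0924]
orientation: [2.161, 2.007, 0.282]
force: [1.7, 0.2, -0.0]
opening: 0.0357
gripper_force: 20.0
```

Emit:
arm_command([
  [0,0,0,0,0,0],
  [0,0,0,0,0,0],
  [0,0,0,0,0,0],
  [0,0,0,0,0,0],
  [0,0,0,0,0,0],
], fingers=-1)

```text
t: 26.8
tool_pos: [0.5016, -0.0301, 0.0922]
orientation: [2.161, 2.008, 0.282]
force: [0.3, -0.2, -0.2]
opening: 0.081
gripper_force: 0.0
```

Emit:
arm_command([
  [0,0,0,0,0,0],
  [0,0,-0.1,0,0,0],
  [0,0,-0.22,0,0,0],
  [0,0,-0.32,0,0,0],
  [0,0,-0.35,0,0,0],
])

```text
t: 27.42
tool_pos: [0.4843, -0.0302, 0.1615]
orientation: [2.159, 2.006, 0.284]
force: [-0.3, -0.7, 0.1]
opening: 0.0927
gripper_force: 0.0
```

```bash
python3 - <<'E'
from h import *
plan([.5065,-.0994,.255],down(90),1)
E
```

```text
[-0.329, 0.254, -0.422, 0.084, -0.002, -0.023]
```

Emit:
arm_command([
  [-0.04,0.03,-0.1,0.015,0,-0.005],
  [-0.12,0.1,-0.2,0.035,0,-0.01],
  [-0.22,0.17,-0.3,0.055,0,-0.016],
  [-0.3,0.23,-0.39,0.075,0,-0.02],
  [-0.329,0.254,-0.422,0.084,-0.002,-0.023],
])

```text
t: 28.05
tool_pos: [0.5071, -0.1005, 0.2538]
orientation: [-2.22, -2.217, 0.003]
force: [-0.1, 0.7, -0.9]
opening: 0.093
gripper_force: 0.0
```

Emit:
arm_command([
  [0,0,0,0,0,0],
  [0,0,0,0,0,0],
  [0,0,0,0,0,0],
  [0,0,0,0,0,0],
  [0,0,0,0,0,0],
])

```text
t: 28.68
tool_pos: [0.5059, -0.0991, 0.2534]
orientation: [-2.22, -2.218, 0.001]
force: [-0.2, 0.5, -0.1]
opening: 0.0929
gripper_force: 0.0
```

```bash
python3 - <<'E'
from h import *
from d import onpl
c=np.array([.5061,-.0301,.0698]);top=c+.0265*ax
w=read_camera("wrist");g=w["image"].astype(int).sum(2)/3
yy,xx=np.mgrid[0:384,0:512];p=np.c_[xx.ravel(),yy.ravel()];u=proj(w,[top])[0]
near=np.linalg.norm(p-u,axis=1)<30;p=p[near];v=g.ravel()[near];q=onpl(w,p.astype(float),top);z=np.c_[(q-top)@e1,q[:,1]-top[1]]
for th in(80,100):
    k=(np.linalg.norm(z,axis=1)<.0165)&(v>th);zz=z[k];wt=v[k];m=np.average(zz,axis=0,weights=wt);d=np.linalg.eigh(np.cov(zz.T,aweights=wt))[1][:,1];d*=np.sign(d@m)
    print(k.sum(),np.degrees(np.arctan2(d[1],d[0])).round(1),np.degrees(np.arctan2(m[1],m[0])).round(1))
# jar lid on plate, side & scene
for n,s in(("scene",(281,200)),("side",(240,130))):
    c=read_camera(n);im=c["image"].astype(int);uu=proj(c,[[.647,.019,.1755]])[0]
    mk=((im.max(2)<45)&(im.max(2)-im.min(2)<14)).astype(np.uint8);nn,l,st,ce=cv2.connectedComponentsWithStats(mk)
    dd=np.linalg.norm(ce-uu,axis=1)+1e3*(st[:,4]<100);i=dd[1:].argmin()+1;print(n,uu,st[i],onz(c,[st[i,:2]+st[i,2:4]/2],.1755)[0].round(4))
E
```

```text
42 -28.8 -27.7
32 -28.8 -28.1
scene [282.3570032  208.32690714] [267 196  30  28 668] [0.649  0.015  0.1755]
side [239.52997229 136.387358  ] [229 130  23  16 318] [0.6391 0.0244 0.1755]
```

Pointer now at −28° (mark 6 ≈ −27.7°), jar centred within a few millimetres, and the arm is clear of everything.

```bash
python3 -c "
from plant import *
print(close_job())"
```

```text
the job is handed in; nothing more can be done
None
```

I handed the job in at about 29 s of the 56 s allowed: the jar stands let go on the plate, within a few millimetres of its centre, and the stirring dial measures within about 1° of mark 6. I did not turn the heat dial or touch the bystanders, and the hand-in call returned no verdict.

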